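Hold the loop-back plug home in the test unit's sprung bayonet socket

TASK

Lift the lid off the round tin and lay it right way up on the blue mat. Take the orange-handled plug out of the tin, put it into the bayonet socket on the test unit, push it fully home against the spring until its collar is flush, twist it clockwise (seen from above) a quarter turn to the stop, and finish holding it there: keep gripping it, pressed flush and turned, because it springs back if let go. Leave the other things on the bench where they are.

Things in the scene. Friction and masses are not known exactly. Their poses are not given: they have to be found in the camera images.
- tin: open round aluminium tin fixed to the bench, outside diameter 132 mm, inside 124 mm, 82 mm high; origin at the centre of its underside, on the bench, z up. A black rubber nest (70 mm square, top 29 mm above the bench) in its middle holds the plug upright
- lid: loose aluminium lid on the tin, 136 mm across, about 0.22 kg, black knob (22 mm across, 30 mm tall) in the middle. A 6 mm deep, 118 mm wide rim below drops into the tin with 3 mm play. Origin at the centre of that rim's underside, z up; disc top 11 mm, knob top 41 mm above the origin; 76 mm above the bench at the start
- lid_knob (a point): point to grip on the lid's knob: on its axis, 33 mm above the lid's origin, 22 mm above the lid's top face and 8 mm below the knob's top
- mat: blue square mat fixed flat on the bench, 170 by 170 mm, 3 mm thick; origin at the centre of its underside
- plug: loose loop-back plug, 0.16 kg, upright in the tin's nest. Origin at the centre of its underside. From below: steel shank 22 mm wide, 18 mm long, two brass lugs at its foot along +x and -x (38 mm tip to tip, 8 wide, 6 tall); steel collar 56 mm wide at 18 to 24 mm; orange grip bar at 24 to 62 mm, 44 mm long in x, 24 mm thick in y, white stripe along x on top. Half a turn about z is the same
- plug_grip (a point): point to grip on the plug's orange bar (across its y): on its axis, 46 mm above the plug's origin, 22 mm above the collar's top and 16 mm below the bar's top. At the start the collar rests on the nest, plug origin 11 mm above the bench; the plug can shift about 2 mm and turn freely in the nest
- tester: test unit fixed to the bench: low aluminium box with a blue front, 190 mm (x) by 160 mm (y), 40 mm high, with a square steel socket tower (62 mm square, 30 mm high) in the middle of its top. Origin at the centre of its underside. The lug slot in the tower's top lies along this body's x axis, yellow marks at its ends
- socket (a point): centre of the socket's mouth in the tower's flat top, 70 mm above the bench, axes as tester. Plate 9 mm thick with a keyhole: 22 mm (x) by 26 mm (y) for the shank, and a slot along x, 43 by 12 mm, for the lugs (either way round). The plug first rests on a sprung rotor, collar 6 mm above the plate; pressed 6 mm further the collar is flush, plug origin 18 mm below this point
- socket_depth (a joint): how far the sprung rotor in the socket is pressed down, m: 0 at rest (4 N), 0.006 with the plug's collar flush (8 N); the rotor itself could go to 0.008. The lugs clear the plate, so that the plug can turn, only beyond 0.003; flush, they are 3 mm below the plate. Let go, the plug rises by 3 mm or more
- socket_twist (a joint): how far the rotor is turned clockwise seen from above, rad: 0 at rest, stop at 1.45. The plug's lugs drive it with about 0.1 rad of play, so the plug turns about 1.55 in all. A torsion spring pulls back with 0.03 N m at rest, 0.12 N m at the stop; the pressed collar adds friction
- card: green circuit card lying flat, 100 by 200 mm, to be left alone
- adapter: black power adapter, 80 by 40 by 30 mm, to be left alone
- clamp: grey ferrite clamp, 36 by 26 by 24 mm, to be left alone
- screw_jar: small jar with a white cap, 42 mm across, 60 mm high, to be left alone
- driver: screwdriver with a red handle lying on the bench, 150 mm long, to be left alone
- meter: yellow multimeter, 150 by 75 by 37 mm, to be left alone
There are look-alikes about, which are no part of the job. Leave any brown look-alike of the lid alone. Of the things that look like the mat, the larger one is meant.

How it is judged:
On the way, in this order (a step that is already met when the one before it is completed fails the run):
1. the lid is lifted clear of the tin in the fingers (height (world z) of lid above 0.1 m and contact force between the fingers and lid above 0.5 N), for 0.1 s.
2. the lid lies flat on the mat, right way up, let go (horizontal distance between lid and mat below 0.05 m and height (world z) of lid below 0.01 m and angle between lid's own z axis and vertical below 0.12 rad and contact force between the fingers and lid below 0.2 N), for 0.2 s.
3. the plug is lifted out of the tin in the fingers (height (world z) of plug above 0.1 m and contact force between the fingers and plug above 0.5 N), for 0.1 s.
4. the plug is pushed into the socket against the spring, not yet turned (horizontal distance between plug and socket below 0.005 m and angle between plug's own z axis and vertical below 0.12 rad and value of joint socket_depth above 0.0035 m and value of joint socket_twist below 0.6 rad), for 0.05 s.
At the end, for the whole second after the job is handed in: Plug in the socket (axis within 5 mm, upright within 0.12 rad), gripped with over 2 N, collar within 1.8 mm of flush, rotor pressed over 4.5 mm and turned over 1.2 rad clockwise; lid flat on the mat, right way up, let go, centres within 50 mm (all of step 2 and horizontal distance between plug and socket below 0.005 m and angle between plug's own z axis and vertical below 0.12 rad and value of joint socket_depth above 0.0045 m and value of joint socket_twist above 1.2 rad and contact force between the fingers and plug above 2 N and z of plug in the frame of socket below -0.0162 m); the arm keeps its last pose, push and grip.
It fails at once if another thing on the bench is moved more than 40 mm (distance of any of card, adapter, clamp, screw_jar, driver, meter from where it was at the start of the episode above 0.04 m).
It also fails if it takes over 67 s, if anything falls off the work surface, if the arm or the gripper's body presses on something with over 40 N, if the wrist force passes 120 N, or if a joint passes its speed limit or range.

ROBOT

A 7-joint arm with a two-finger parallel gripper is mounted at the origin on the work surface. World frame = base frame: x ahead of the robot, y to its left, z up, the work surface at z = 0. Lengths are in m, angles in rad, forces in N, time in s.
With the tool pointing down it reaches from about 0.425 to 0.925 m from the base axis. Payload 6.8 kg.
Tool frame: the origin (TCP) lies midway between the tips of the shut fingers; the grasp point (between the pads) lies 19 mm behind it; y points along the fingers, z is the direction in which the jaws open and shut, and the axes are right-handed (so a half turn about y gives the same grasp; the last joint's range is limited). The gripper opens to 85 mm and grips with 20 to 120 N. Pads are 22 mm wide; open, the fingers measure 114 mm over their backs; the gripper's body (76 mm by 85 mm) begins 54 mm behind the grasp point. The pads swing forward as they close: fully open they stand 13 mm farther back than shut.
Start: joints at [-1.229, 0.477, 0.022, 1.555, -0.011, 1.109, -0.083], TCP at [0.293, 0.608, 0.208] pointing down, gripper open.
Joint ranges: [-2.96, 2.96], [-0.34, 2.1], [-1.41, 1.46], [0.24, 2.44], [-1.37, 4.51], [0.17, 1.92], [-2.96, 2.96]. Speed limits (rad/s): [2.39, 2.39, 3.14, 3.14, 3.14, 3.14, 3.14].

INTERFACE

Orientations are given as a unit quaternion [w, x, y, z].
In Python, from station import bot gives the robot as it stands. The module is installed in compiled form; this text tells all that it offers.
- The arm moves only by the shell command python3 -m crank 'ROWS' [FORCE]. ROWS is JSON, a list of rows, each an object with "linear": the shift along the tool's x, y, z in m, a list of three; "dr": the turn, a rotation vector about the tool's x, y, z in degrees, a list of three; "hand": the gripper command: -1 is shut, 1 is fully open, values between are in proportion. A call has 1 to 10 rows; each row is the pose to reach, as a shift and turn from the pose commanded when the call began, along the tool's axes at that moment; what a row does not reach only later rows make up. A row lasts 1/12 s, in which the tool goes at most 41.7 mm and 7.16 degrees, less where a joint would pass 70% of its speed; a pose out of reach is approached as far as the arm can. A call with a gripper value outside its range is refused whole. The fingers move at their own pace and stop on an object; FORCE is the grip in N (left out, the last holds). Time passes only in rows, so rows that repeat a pose let the fingers close. It gives the time, the measured TCP pose, the force and the opening at its end, in the units of the state.
- bot.get_obs(): the state, without advancing time (a new reading comes with each control period).
- bot.read_camera(name): name is "side" or "top"; returns the picture (400x640x3 uint8, blue, green, red); there is no depth.
- bot.camera_params(name): a dict with "K" (3x3 intrinsics, pixels), "R" (3x3) and "t" (3): a world point X has camera coordinates R X + t. Camera axes: x right, y down, z forward; pixel columns grow to the right and rows downward; lengths in m; the calibration is good to about 2 mm. A picture is of the moment at which its call begins. camera_params takes no time and is no camera call.
- bot.hand_in(): hands the job in, once; it reports no verdict.
Trained networks look in the newest picture that a camera, given by its name, has taken for a name from the list of things; names that differ only in an ending like _2 or _b are one class to them, and where a whole thing is asked for, a point or a joint stands for the part that bears it (a point fixed in the world has none). Each returns a list of dicts, best first, with "score" (0 to 1); they miss things now and then, are a little off and sometimes report something else, mostly with a low value. They report only what shows in the picture. A call takes as long as a camera call. They do not tell look-alikes from the thing itself.
- bot.search_frame(camera, target): "extent" ([left, top, right, bottom] in pixels, round what is visible of it).
- bot.cut_out(camera, target): "pixels" (400x640 bool, what is visible of it) and "extent" ([left, top, right, bottom] in pixels, round what is visible of it).
- bot.place_of(camera, target): "xy" ([column, row] in pixels: a listed point, or the origin of a listed thing).
The state is a dict: "t": time; "q": joint angles; "joint_vel": joint speeds; "joint_torque": joint torques, N m; "eef_pos": TCP position; "tool_rot": TCP orientation; "contact_force": force on the tool from outside, world axes, zero at the start; "torque": the same for the moment, N m; "gripper_width": opening from 0.0 (shut) to 1.0 (fully open).
Only numpy, scipy, OpenCV 4.12 (cv2) and the standard library are available. Lean on these libraries where they do the work, as an engineer would, in place of code of your own. Each camera call takes 0.05 s, during which the arm holds its last target. There are 200 camera calls.

## Working session

There is one attempt and no reset: what is moved stays moved. The work goes in short steps, Python scripts to look and compute and a shell command to move; the robot and the scene stay as the last step left them, time stands still between calls to the robot, and variables do not carry over. Pictures are saved under pics/ and viewed, about 8 in all and at most 12, crops included, and the job is handed in when it is done.

```bash
mkdir -p pics; cat > h.py <<'E'
import numpy as np, cv2
from station import bot
from scipy.spatial.transform import Rotation as Rn
def ray(cam,uv,z):
    p=bot.camera_params(cam);K,R,t=map(np.array,(p["K"],p["R"],p["t"]))
    d=R.T@np.linalg.inv(K)@np.array([uv[0],uv[1],1.]);c=-R.T@t.ravel()
    return c+d*(z-c[2])/d[2]
def proj(cam,X):
    p=bot.camera_params(cam);K,R,t=map(np.array,(p["K"],p["R"],p["t"]))
    x=K@(R@np.array(X)+t.ravel());return x[:2]/x[2]
def pose():
    o=bot.get_obs();q=o["tool_rot"];return np.array(o["eef_pos"]),Rn.from_quat([q[1],q[2],q[3],q[0]]),o
def tri(uva,uvb):  # top, side rays
    A=np.zeros((3,3));b=np.zeros(3)
    for cam,uv in(("top",uva),("side",uvb)):
        a,c=ray(cam,uv,0),ray(cam,uv,.3);d=(c-a)/np.linalg.norm(c-a);P=np.eye(3)-np.outer(d,d);A+=P;b+=P@a
    return np.linalg.solve(A,b)
E
python3 - <<'E'
from h import *
for c in("top","side"):
    cv2.imwrite(f"pics/{c}0.png",bot.read_camera(c))
    for n in("lid","lid_knob","mat","tin","tester","socket","plug","plug_grip"):
        print(c,n,[(np.round(r["xy"]).tolist(),round(r["score"],2)) for r in bot.place_of(c,n)][:4])
p,R,o=pose();print(p,R.as_matrix().round(3),o["t"],o["gripper_width"])
E
```

```text
top lid [([150.0, 265.0], 0.9), ([214.0, 259.0], 0.7), ([197.0, 200.0], 0.57)]
top lid_knob [([147.0, 263.0], 0.89), ([211.0, 260.0], 0.88)]
top mat [([296.0, 198.0], 0.97), ([391.0, 290.0], 0.68)]
top tin [([205.0, 211.0], 0.66)]
top tester [([405.0, 208.0], 0.68)]
top socket [([411.0, 203.0], 0.78)]
top plug []
top plug_grip [([408.0, 206.0], 0.45)]
side lid [([169.0, 177.0], 0.95), ([205.0, 199.0], 0.79), ([234.0, 157.0], 0.7)]
side lid_knob [([234.0, 144.0], 0.94), ([169.0, 166.0], 0.67)]
side mat [([307.0, 308.0], 0.68)]
side tin [([241.0, 173.0], 0.68)]
side tester [([391.0, 266.0], 0.88)]
side socket [([400.0, 247.0], 0.92)]
side plug [([301.0, 203.0], 0.27)]
side plug_grip [([390.0, 264.0], 0.56)]
[0.29345432 0.60790156 0.20775288] [[ 0.901  0.     0.435]
 [-0.435  0.     0.901]
 [-0.    -1.     0.   ]] 0.9 0.9985258314725921
```

View images.

View pics/top0.png

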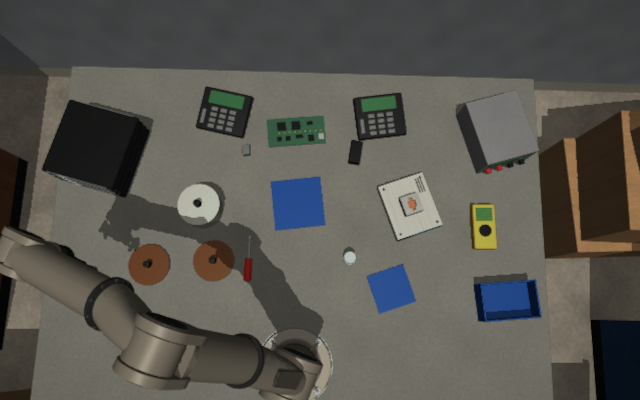

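View pics/side0.png

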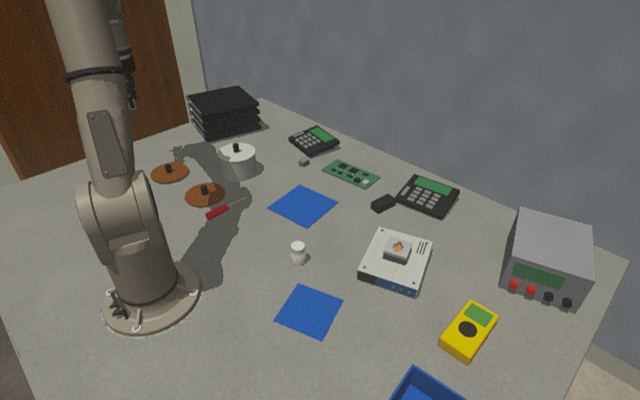

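The top view shows the silver lid on the tin with its knob at (197,202); the side view has it at (236,147). The lid candidates are this one and the brown look-alikes at (149,264) and (213,260). The mat candidates are (298,203) and (391,288). The tester is at (410,206). I choose the silver lid and whichever mat measures 170 mm.

```bash
python3 - <<'E'
from h import *
im=bot.read_camera("top"); bot.read_camera("side")
k=[r["xy"] for r in bot.place_of("side","lid_knob")]; print(k)
for n in("mat","tester"):
  for r in bot.cut_out("top",n):
    m=r["pixels"].astype(np.uint8); c=max(cv2.findContours(m,0,2)[0],key=cv2.contourArea)
    z=.003 if n=="mat" else .04
    w=np.array([ray("top",p[0],z)[:2] for p in c],np.float32)
    (cx,cy),s,a=cv2.minAreaRect(w);print(n,round(r["score"],2),r["extent"],cx,cy,s,a)
# knob top centroid in top & tin
hsv=cv2.cvtColor(im,cv2.COLOR_BGR2HSV)
sub=im[185:225,175:222]; d=(sub.max(2)<70).astype(np.uint8)
n,l,st,ce=cv2.connectedComponentsWithStats(d); print(st,ce+[175,185])
b=(sub.min(2)>150).astype(np.uint8); c=max(cv2.findContours(b,0,2)[0],key=cv2.contourArea)
e=cv2.fitEllipse(cv2.convexHull(c)); e_c=np.array(e[0])+[175,185]; print("disc",e_c,e[1],ray("top",e_c,.087))
for uv in k: print("tri",tri([197.5,202.5],uv))
print("knob@.109",ray("top",[197.5,202.5],.109))
for r in bot.place_of("top","socket"): 
  for s in bot.place_of("side","socket"): print("sock",r["xy"],s["xy"],tri(r["xy"],s["xy"]),ray("top",r["xy"],.07))
A=cv2.resize(im[175:235,160:240],None,fx=5,fy=5,interpolation=2);B=cv2.resize(im[165:245,370:450],None,fx=5,fy=5,interpolation=2)
B2=B[:300];cv2.imwrite("pics/crop1.png",np.hstack([A,B2]))
E
```

```text
[[235.1, 145.4], [201.4, 188.0], [168.1, 165.1]]
mat 0.96 [273.4, 173.5, 324.4, 231.7] 0.529051661491394 0.004642382264137268 (0.17296536266803741, 0.17006050050258636) 7.83856201171875
mat 0.89 [366.6, 263.9, 412.9, 312.1] 0.2500172257423401 -0.3124989867210388 (0.1322462558746338, 0.13191136717796326) 18.216651916503906
mat 0.41 [376.9, 170.8, 442.4, 242.4] 0.5286436080932617 -0.37618932127952576 (0.2004174143075943, 0.173879474401474) 20.24217987060547
[[   0    0   47   40 1526]
 [  29    0   18   40  206]
 [  19   15    7    7   41]
 [   0   23   16   17  107]] [[196.82503277 203.16251638]
 [216.75728155 207.2038835 ]
 [197.09756098 202.73170732]
 [178.99065421 219.04672897]]
disc [198.27601433 203.28490067] (38.23990249633789, 40.93053436279297) [0.50437768 0.32196323 0.087     ]
tri [0.50009607 0.31936336 0.11372479]
tri [ 0.45912249  0.38601625 -0.05700341]
tri [0.38535435 0.35070018 0.11420655]
knob@.109 [0.5026651  0.31951904 0.109     ]
sock [413.3, 203.3] [399.4, 246.0] [ 0.52547948 -0.37508032  0.07494229] [ 0.52623841 -0.37583908  0.07      ]
sock [196.5, 203.9] [399.4, 246.0] [ 0.64415512  0.05650217 -0.11545673] [0.50542132 0.33150558 0.07      ]
```

View pics/crop1.png

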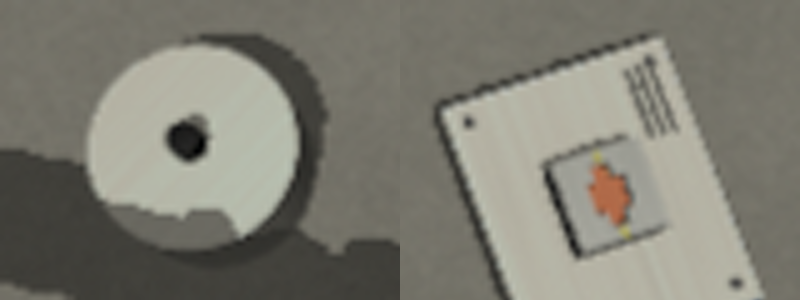

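The crop confirms the silver lid (knob at top pixel (197,203)) and the socket slot with its yellow marks at (409,197) and (415,211), giving a yaw of about 20°. The 170 mm mat is at (0.529, 0.005). I move to above the lid.

```bash
cat >> h.py <<'E'
def go(target,yaw=None):
    """remaining shift (tool axes) to world target, dr about tool y to make jaw yaw"""
    p,R,o=pose(); z=R.as_matrix()[:,2]; y=np.degrees(np.arctan2(z[1],z[0]))
    print("t",round(o["t"],2),"tcp",p.round(4),"jawyaw",round(y,1),"w",round(o["gripper_width"],3),"F",np.round(o["contact_force"],1),"q",np.round(o["q"],2))
    print("linear",R.inv().apply(np.array(target)-p).round(4),"" if yaw is None else "dr y %.1f"%(-((yaw-y+90)%180-90)), "tilt axes",R.as_matrix()[2].round(3))
E
python3 -m crank '[{"linear":[0.313,0,-0.169],"dr":[0,0,0],"hand":1},{"linear":[0.313,0,-0.169],"dr":[0,0,0],"hand":1},{"linear":[0.313,0,-0.169],"dr":[0,0,0],"hand":1},{"linear":[0.313,0,-0.169],"dr":[0,0,0],"hand":1},{"linear":[0.313,0,-0.169],"dr":[0,0,0],"hand":1},{"linear":[0.313,0,-0.169],"dr":[0,0,0],"hand":1},{"linear":[0.313,0,-0.169],"dr":[0,0,0],"hand":1},{"linear":[0.313,0,-0.169],"dr":[0,0,0],"hand":1},{"linear":[0.313,0,-0.169],"dr":[0,0,0],"hand":1},{"linear":[0.313,0,-0.169],"dr":[0,0,0],"hand":1}]'
python3 -c "
from h import *
go([.502,.32,.093])"
```

```text
t: 2.13
eef_pos: [0.5063, 0.3126, 0.2081]
tool_rot: [-0.688, 0.689, -0.16, 0.162]
contact_force: [-0.6, -0.6, -0.1]
gripper_width: 0.999
t 2.13 tcp [0.5063 0.3126 0.2081] jawyaw 63.6 w 0.999 F [-0.6 -0.6 -0.1] q [-0.76  0.34  0.13  1.76 -0.05  1.04  0.5 ]
linear [-0.0075  0.1151  0.0048]  tilt axes [ 0.003 -1.    -0.001]
```

```bash
python3 -m crank '[{"linear":[0,0.05,0],"dr":[0,0,0],"hand":1},{"linear":[0,0.05,0],"dr":[0,0,0],"hand":1},{"linear":[0,0.05,0],"dr":[0,0,0],"hand":1},{"linear":[0,0.05,0],"dr":[0,0,0],"hand":1}]' >/dev/null
python3 -c "
from h import *
go([.502,.32,.093])"
```

```text
t 2.47 tcp [0.5012 0.3202 0.1578] jawyaw 64.3 w 0.998 F [ 0.6 -0.2  0.1] q [-0.76  0.4   0.12  1.81 -0.06  0.94  0.5 ]
linear [0.0008 0.0648 0.0003]  tilt axes [-0.001 -1.    -0.001]
```

```bash
python3 -m crank '[{"linear":[0,0.03,0],"dr":[0,0,0],"hand":1},{"linear":[0,0.065,0],"dr":[0,0,0],"hand":1},{"linear":[0,0.065,0],"dr":[0,0,0],"hand":1},{"linear":[0,0.065,0],"dr":[0,0,0],"hand":1},{"linear":[0,0.065,0],"dr":[0,0,0],"hand":-1},{"linear":[0,0.065,0],"dr":[0,0,0],"hand":-1},{"linear":[0,0.065,0],"dr":[0,0,0],"hand":-1},{"linear":[0,0.065,0],"dr":[0,0,0],"hand":-1},{"linear":[0,0.065,0],"dr":[0,0,0],"hand":-1},{"linear":[0,0.065,0],"dr":[0,0,0],"hand":-1}]' 60
python3 -m crank '[{"linear":[0,0,0],"dr":[0,0,0],"hand":-1},{"linear":[0,0,0],"dr":[0,0,0],"hand":-1},{"linear":[0,0,0],"dr":[0,0,0],"hand":-1}]' 60
```

```text
t: 3.3
eef_pos: [0.5027, 0.3206, 0.0938]
tool_rot: [0.69, -0.688, 0.157, -0.158]
contact_force: [0.3, 0.4, 2.5]
gripper_width: 0.145
t: 3.55
eef_pos: [0.5024, 0.3199, 0.0935]
tool_rot: [0.69, -0.689, 0.157, -0.158]
contact_force: [-0.5, -0.7, 6.0]
gripper_width: -0.006
```

```bash
python3 - <<'E'
from h import *
a=bot.read_camera("top");b=bot.read_camera("side");go([.502,.32,.093])
for c in("top","side"): print([ (r["xy"],round(r["score"],2)) for r in bot.place_of(c,"lid_knob")], proj(c,pose()[0]))
f=lambda x:cv2.resize(x,(400,400),interpolation=2)
cv2.imwrite("pics/c2.png",np.hstack([f(a[160:260,150:250]),f(b[100:200,190:290])]))
E
```

```text
t 3.65 tcp [0.5024 0.3199 0.0935] jawyaw 64.2 w -0.0 F [-0.6  0.3  6. ] q [-0.75  0.48  0.11  1.86 -0.07  0.81  0.51]
linear [-0.0004  0.0005 -0.0001]  tilt axes [ 0.001 -1.     0.001]
[([196.8, 204.8], 0.91), ([144.4, 262.1], 0.78), ([212.8, 259.0], 0.76)] [198.43094477 203.50602597]
[([169.1, 164.2], 0.87), ([235.2, 144.4], 0.79), ([397.5, 249.0], 0.68), ([203.7, 188.6], 0.61), ([347.2, 174.4], 0.49), ([300.7, 204.1], 0.29)] [236.73542755 149.97910653]
```

View pics/c2.png

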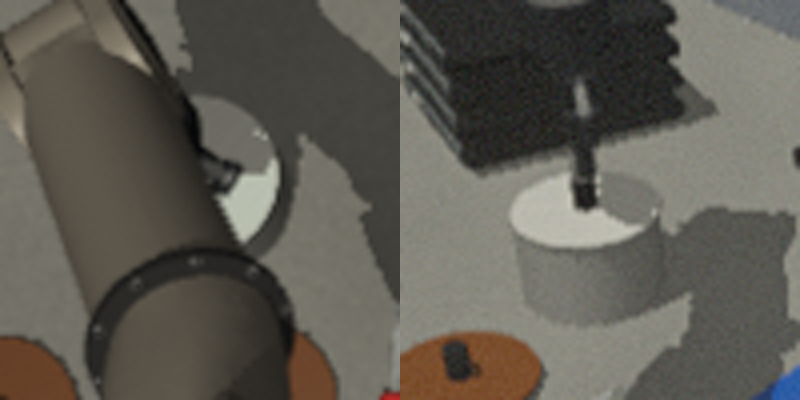

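The gripper reads fully shut (0.0), although the TCP projects onto the knob in both views, at top (198,203) and side (237,150). A small lift will show whether the knob is held.

```bash
python3 -m crank '[{"linear":[0,-0.01,0],"dr":[0,0,0],"hand":-1},{"linear":[0,-0.02,0],"dr":[0,0,0],"hand":-1},{"linear":[0,-0.03,0],"dr":[0,0,0],"hand":-1},{"linear":[0,-0.05,0],"dr":[0,0,0],"hand":-1},{"linear":[0,-0.05,0],"dr":[0,0,0],"hand":-1},{"linear":[0,-0.05,0],"dr":[0,0,0],"hand":-1}]' 60
python3 - <<'E'
from h import *
a=bot.read_camera("top");b=bot.read_camera("side");go([.502,.32,.093])
print(proj("side",pose()[0]))
f=lambda x:cv2.resize(x,(400,400),interpolation=2)
cv2.imwrite("pics/c3.png",np.hstack([f(a[150:270,140:260]),f(b[70:210,170:310])]))
E
```

```text
t: 4.25
eef_pos: [0.5027, 0.3202, 0.1445]
tool_rot: [0.69, -0.688, 0.157, -0.158]
contact_force: [-0.5, 1.0, 1.0]
gripper_width: 0.001
t 4.35 tcp [0.5016 0.3194 0.1426] jawyaw 64.2 w -0.002 F [-0.2 -0.5 -0.1] q [-0.76  0.42  0.11  1.82 -0.06  0.91  0.5 ]
linear [0.0001 0.0496 0.0007]  tilt axes [-0. -1. -0.]
[235.01502499 137.92753228]
```

View pics/c3.png

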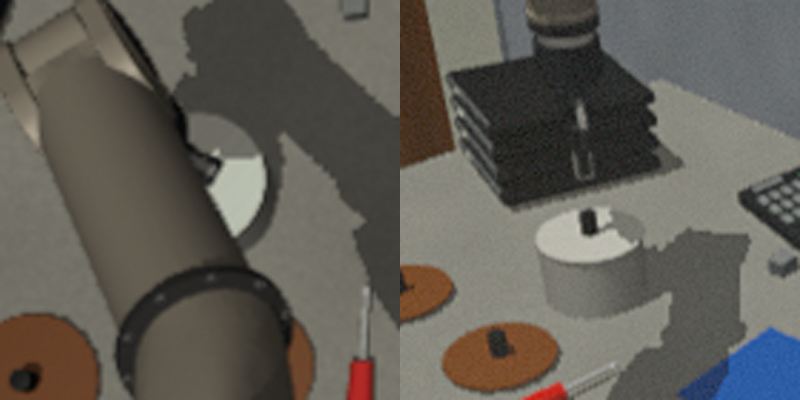

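The lid is still on the tin with its knob at crop (588,222). The finger tips appear to end near side (234,133), where the TCP projects to row 138. That would put the tips about 20 mm above the reported TCP, so I'll check by touch with the shut fingers.

```bash
python3 -m crank '[{"linear":[0,0.025,0],"dr":[0,0,0],"hand":-1},{"linear":[0,0.025,0],"dr":[0,0,0],"hand":-1},{"linear":[0,0.025,0],"dr":[0,0,0],"hand":-1}]' 30
python3 -m crank '[{"linear":[0,0.012,0],"dr":[0,0,0],"hand":-1},{"linear":[0,0.012,0],"dr":[0,0,0],"hand":-1},{"linear":[0,0.012,0],"dr":[0,0,0],"hand":-1}]'
python3 -m crank '[{"linear":[0,0.006,0],"dr":[0,0,0],"hand":-1},{"linear":[0,0.006,0],"dr":[0,0,0],"hand":-1},{"linear":[0,0.006,0],"dr":[0,0,0],"hand":-1}]'
python3 -m crank '[{"linear":[0,0.004,0],"dr":[0,0,0],"hand":-1},{"linear":[0,0.004,0],"dr":[0,0,0],"hand":-1},{"linear":[0,0.004,0],"dr":[0,0,0],"hand":-1}]'
```

```text
t: 4.6
eef_pos: [0.5004, 0.3186, 0.1161]
tool_rot: [-0.688, 0.691, -0.159, 0.157]
contact_force: [-0.1, 0.1, 0.8]
gripper_width: 0.001
t: 4.85
eef_pos: [0.5015, 0.3193, 0.1052]
tool_rot: [-0.689, 0.69, -0.158, 0.157]
contact_force: [-0.6, 0.9, -1.1]
gripper_width: -0.005
t: 5.1
eef_pos: [0.5018, 0.3195, 0.0996]
tool_rot: [-0.689, 0.689, -0.158, 0.158]
contact_force: [-0.7, 0.2, -0.5]
gripper_width: 0.001
t: 5.35
eef_pos: [0.5017, 0.3195, 0.0955]
tool_rot: [-0.689, 0.689, -0.158, 0.158]
contact_force: [-0.0, -0.1, 1.0]
gripper_width: 0.004
```

```bash
python3 -m crank '[{"linear":[0,-0.03,0],"dr":[0,0,0],"hand":1},{"linear":[0,-0.03,0],"dr":[0,0,0],"hand":1},{"linear":[0,-0.03,0],"dr":[0,0,0],"hand":1},{"linear":[0,-0.03,0],"dr":[0,0,0],"hand":1},{"linear":[0,-0.03,0],"dr":[0,0,0],"hand":1},{"linear":[0,-0.03,0],"dr":[0,0,0],"hand":1},{"linear":[0,0,0],"dr":[0,0,0],"hand":1},{"linear":[0,0.012,0],"dr":[0,0,0],"hand":1},{"linear":[0,0.012,0],"dr":[0,0,0],"hand":1},{"linear":[0,0.012,0],"dr":[0,0,0],"hand":1}]' 30
python3 -m crank '[{"linear":[0,0,0],"dr":[0,0,0],"hand":-1},{"linear":[0,0,0],"dr":[0,0,0],"hand":-1},{"linear":[0,0,0],"dr":[0,0,0],"hand":-1},{"linear":[0,0,0],"dr":[0,0,0],"hand":-1},{"linear":[0,0,0],"dr":[0,0,0],"hand":-1},{"linear":[0,0,0],"dr":[0,0,0],"hand":-1},{"linear":[0,0,0],"dr":[0,0,0],"hand":-1},{"linear":[0,0,0],"dr":[0,0,0],"hand":-1},{"linear":[0,0,0],"dr":[0,0,0],"hand":-1}]' 30
```

```text
t: 6.18
eef_pos: [0.501, 0.319, 0.0827]
tool_rot: [-0.688, 0.69, -0.158, 0.157]
contact_force: [-0.1, 0.2, -0.1]
gripper_width: 1.003
t: 6.93
eef_pos: [0.5025, 0.321, 0.0845]
tool_rot: [0.69, -0.688, 0.157, -0.158]
contact_force: [0.6, 4.3, 4.8]
gripper_width: 0.239
```

The knob is gripped at 0.239, so the reported TCP lies about 22 mm beyond the real tips. I reopen, go 10 mm deeper and grip firmly.

```bash
python3 -m crank '[{"linear":[0,0,0],"dr":[0,0,0],"hand":0.2},{"linear":[0,0,0],"dr":[0,0,0],"hand":0.2},{"linear":[0,0,0],"dr":[0,0,0],"hand":0.2},{"linear":[0,0.005,0],"dr":[0,0,0],"hand":0.2},{"linear":[0,0.011,0],"dr":[0,0,0],"hand":0.2},{"linear":[0,0.011,0],"dr":[0,0,0],"hand":0.2}]' 60
python3 -m crank '[{"linear":[0,0,0],"dr":[0,0,0],"hand":-1},{"linear":[0,0,0],"dr":[0,0,0],"hand":-1},{"linear":[0,0,0],"dr":[0,0,0],"hand":-1},{"linear":[0,0,0],"dr":[0,0,0],"hand":-1},{"linear":[0,0,0],"dr":[0,0,0],"hand":-1},{"linear":[0,0,0],"dr":[0,0,0],"hand":-1},{"linear":[0,0,0],"dr":[0,0,0],"hand":-1}]' 60
python3 -m crank '[{"linear":[0,-0.01,0],"dr":[0,0,0],"hand":-1},{"linear":[0,-0.03,0],"dr":[0,0,0],"hand":-1},{"linear":[0,-0.05,0],"dr":[0,0,0],"hand":-1},{"linear":[0,-0.07,0],"dr":[0,0,0],"hand":-1},{"linear":[0,-0.07,0],"dr":[0,0,0],"hand":-1},{"linear":[0,-0.07,0],"dr":[0,0,0],"hand":-1}]' 60
python3 -c "
from h import *
go([.529,.005,.145])"
```

```text
t: 7.43
eef_pos: [0.5008, 0.3186, 0.0709]
tool_rot: [-0.688, 0.69, -0.158, 0.157]
contact_force: [-0.3, -0.3, 0.0]
gripper_width: 0.6
t: 8.02
eef_pos: [0.5023, 0.3209, 0.0732]
tool_rot: [0.69, -0.689, 0.157, -0.158]
contact_force: [1.3, 5.5, -0.2]
gripper_width: 0.232
t: 8.52
eef_pos: [0.502, 0.3188, 0.1429]
tool_rot: [-0.689, 0.689, -0.158, 0.158]
contact_force: [1.0, -0.2, -1.6]
gripper_width: 0.231
t 8.52 tcp [0.502  0.3188 0.1429] jawyaw 64.2 w 0.231 F [ 1.  -0.2 -1.6] q [-0.76  0.41  0.12  1.82 -0.06  0.91  0.5 ]
linear [ 0.1609 -0.0019 -0.2707]  tilt axes [ 0. -1. -0.]
```

```bash
python3 -m crank '[{"linear":[0.161,0,-0.271],"dr":[0,0,0],"hand":-1},{"linear":[0.161,0,-0.271],"dr":[0,0,0],"hand":-1},{"linear":[0.161,0,-0.271],"dr":[0,0,0],"hand":-1},{"linear":[0.161,0,-0.271],"dr":[0,0,0],"hand":-1},{"linear":[0.161,0,-0.271],"dr":[0,0,0],"hand":-1},{"linear":[0.161,0,-0.271],"dr":[0,0,0],"hand":-1},{"linear":[0.161,0,-0.271],"dr":[0,0,0],"hand":-1},{"linear":[0.161,0,-0.271],"dr":[0,0,0],"hand":-1},{"linear":[0.161,0,-0.271],"dr":[0,0,0],"hand":-1},{"linear":[0.161,0,-0.271],"dr":[0,0,0],"hand":-1}]'
python3 -m crank '[{"linear":[0,0.03,0],"dr":[0,0,0],"hand":-1},{"linear":[0,0.06,0],"dr":[0,0,0],"hand":-1},{"linear":[0,0.09,0],"dr":[0,0,0],"hand":-1},{"linear":[0,0.12,0],"dr":[0,0,0],"hand":-1},{"linear":[0,0.13,0],"dr":[0,0,0],"hand":-1},{"linear":[0,0.13,0],"dr":[0,0,0],"hand":-1},{"linear":[0,0.13,0],"dr":[0,0,0],"hand":-1}]'
python3 -c "
from h import *
go([.529,.005,.0005])"
```

```text
t: 9.35
eef_pos: [0.5274, 0.0033, 0.1411]
tool_rot: [-0.688, 0.69, -0.16, 0.158]
contact_force: [-1.1, 0.5, -2.7]
gripper_width: 0.234
t: 9.93
eef_pos: [0.5287, 0.0064, 0.0126]
tool_rot: [-0.689, 0.689, -0.158, 0.157]
contact_force: [0.3, 0.3, -1.0]
gripper_width: 0.234
t 9.93 tcp [0.5287 0.0064 0.0126] jawyaw 64.3 w 0.234 F [ 0.3  0.3 -1. ] q [-0.26  0.52  0.17  2.06 -0.15  0.58  1.13]
linear [ 0.0009  0.0121 -0.0011]  tilt axes [-0.001 -1.    -0.001]
```

```bash
python3 -m crank '[{"linear":[0,0.006,0],"dr":[0,0,0],"hand":-1},{"linear":[0,0.012,0],"dr":[0,0,0],"hand":-1},{"linear":[0,0.012,0],"dr":[0,0,0],"hand":-1},{"linear":[0,0.012,0],"dr":[0,0,0],"hand":-1}]'
python3 -m crank '[{"linear":[0,0,0],"dr":[0,0,0],"hand":1},{"linear":[0,0,0],"dr":[0,0,0],"hand":1},{"linear":[0,0,0],"dr":[0,0,0],"hand":1},{"linear":[0,0,0],"dr":[0,0,0],"hand":1},{"linear":[0,0,0],"dr":[0,0,0],"hand":1},{"linear":[0,0,0],"dr":[0,0,0],"hand":1},{"linear":[0,-0.04,0],"dr":[0,0,0],"hand":1},{"linear":[0,-0.08,0],"dr":[0,0,0],"hand":1},{"linear":[0,-0.12,0],"dr":[0,0,0],"hand":1},{"linear":[0,-0.16,0],"dr":[0,0,0],"hand":1}]'
python3 - <<'E'
from h import *
a=bot.read_camera("top");b=bot.read_camera("side");go([.502,.32,.15])
for c in("top","side"):
  for n in("plug_grip","plug","lid"):
    print(c,n,[(np.round(r["xy"],1).tolist(),round(r["score"],2)) for r in bot.place_of(c,n)][:4])
f=lambda x:cv2.resize(x,(400,400),interpolation=2)
cv2.imwrite("pics/c4.png",np.vstack([np.hstack([f(a[160:240,160:240])]),np.zeros((0,400,3),np.uint8)]));
cv2.imwrite("pics/c5.png",np.hstack([f(a[150:250,165:265]),b[60:260,180:380].repeat(2,0).repeat(2,1)]))
E
```

```text
t: 10.27
eef_pos: [0.5292, 0.0056, 0.0011]
tool_rot: [0.689, -0.689, 0.158, -0.158]
contact_force: [0.0, 0.7, -1.9]
gripper_width: 0.23
t: 11.1
eef_pos: [0.5285, 0.0053, 0.1623]
tool_rot: [-0.689, 0.689, -0.158, 0.158]
contact_force: [1.0, -0.1, 0.2]
gripper_width: 0.999
t 11.2 tcp [0.5335 0.0057 0.1672] jawyaw 64.2 w 1.003 F [ 0.4  0.6 -0.6] q [-0.32  0.29  0.23  1.96 -0.08  0.9   1.07]
linear [-0.1653  0.0175  0.2692]  tilt axes [ 0.01  -1.     0.007]
top plug_grip [([200.3, 205.8], 0.48)]
top plug [([202.7, 211.6], 0.6)]
top lid [([213.9, 262.8], 0.81), ([151.2, 265.5], 0.74)]
side plug_grip [([236.7, 157.5], 0.53)]
side plug [([238.0, 168.2], 0.39), ([236.1, 157.1], 0.32)]
side lid [([299.7, 205.4], 0.96), ([170.5, 176.0], 0.86)]
```

View pics/c5.png

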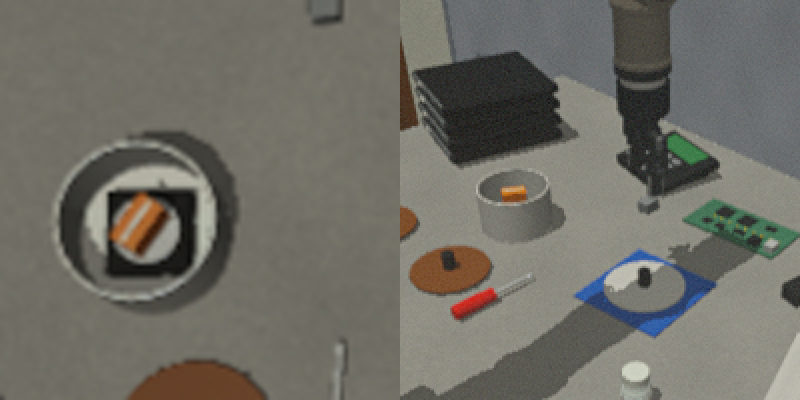

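The lid lies flat on the large mat at side (300,202). The plug is upright in the tin, with its bar and white stripe near top (200,206), running toward the upper right. I measure the stripe.

```bash
python3 - <<'E'
from h import *
a=bot.read_camera("top");bot.read_camera("side")
sub=a[190:222,185:218]; h=cv2.cvtColor(sub,cv2.COLOR_BGR2HSV)
org=((h[...,0]<20)&(h[...,1]>110)&(h[...,2]>90)).astype(np.uint8)
r=cv2.minAreaRect(cv2.findNonZero(org)); print(r)
org=cv2.morphologyEx(org,cv2.MORPH_CLOSE,np.ones((5,5)))
# stripe: pale pixels inside closed-orange hull
hull=cv2.fillConvexPoly(np.zeros_like(org),cv2.convexHull(cv2.findNonZero(org)),1)
st=(hull==1)&(h[...,1]<110)&(h[...,2]>120); print(st.sum())
ys,xs=np.nonzero(st); w=np.array([ray("top",(x+185,y+190),.073)[:2] for x,y in zip(xs,ys)])
l=cv2.fitLine(w.astype(np.float32),cv2.DIST_HUBER,0,.001,.001).ravel(); print("stripe mid",w.mean(0),"yaw",np.degrees(np.arctan2(l[1],l[0])))
wo=np.array([ray("top",(p[0][0]+185,p[0][1]+190),.073)[:2] for p in cv2.findNonZero(org)],np.float32); rr=cv2.minAreaRect(wo);print("orange",wo.mean(0),rr)
# tin rim
for s in bot.place_of("side","plug_grip"):
  for t in bot.place_of("top","plug_grip"): print("grip tri",tri(t["xy"],s["xy"]),ray("top",t["xy"],.057))
for x in bot.cut_out("top","tin")[:1]:
  c=max(cv2.findContours(x["pixels"].astype(np.uint8),0,2)[0],key=cv2.contourArea); w=np.array([ray("top",p[0],.082)[:2] for p in c],np.float32); print("tin rim",cv2.minEnclosingCircle(w))
# tester geometry: yellow marks
t=a[180:225,385:435]; h=cv2.cvtColor(t,cv2.COLOR_BGR2HSV)
y=((h[...,0]>20)&(h[...,0]<40)&(h[...,1]>60)).astype(np.uint8); n,l,s,c=cv2.connectedComponentsWithStats(y)
for i in range(1,n): print("yel",s[i,4],c[i]+[385,180],ray("top",c[i]+[385,180],.07))
g=bot.cut_out("top","tester")
for r in g[:1]:
  c=max(cv2.findContours(r["pixels"].astype(np.uint8),0,2)[0],key=cv2.contourArea); w=np.array([ray("top",p[0],.04)[:2] for p in c],np.float32); print("tester",cv2.minAreaRect(w))
for s in bot.place_of("side","socket")[:1]:
  for t in bot.place_of("top","socket")[:1]: print("sock",tri(t["xy"],s["xy"]),ray("top",t["xy"],.07),ray("side",s["xy"],.07))
E
```

```text
((13.384613990783691, 14.923075675964355), (7.765801906585693, 13.867504119873047), 33.690067291259766)
26
stripe mid [0.50197657 0.32648104] yaw -32.471085
orange [0.5014862 0.3235686] ((0.5018431544303894, 0.32434186339378357), (0.025758670642971992, 0.04439561814069748), 60.05055618286133)
grip tri [0.49902499 0.32673945 0.05637943] [0.49466737 0.32905268 0.057     ]
grip tri [ 0.28229552 -0.12027028  0.35218579] [ 0.3525629  -0.16454271  0.057     ]
tin rim ((0.49682456254959106, 0.3129808306694031), 0.07609880715608597)
yel 3 [409. 196.] [ 0.55030849 -0.36199252  0.07      ]
yel 5 [414.6 210.8] [ 0.50137479 -0.37977972  0.07      ]
tester ((0.5216024518013, -0.3687646985054016), (0.1955510377883911, 0.16838698089122772), 20.242218017578125)
sock [ 0.51500336 -0.37267114  0.08375033] [ 0.51892322 -0.37673056  0.07      ] [ 0.52659754 -0.36445928  0.07      ]
```

```bash
python3 -c "
from h import *
go([.502,.323,.13],59)"
python3 -m crank '[{"linear":[-0.165,0,0.269],"dr":[0,5,0],"hand":0.3},{"linear":[-0.165,0,0.269],"dr":[0,5,0],"hand":0.3},{"linear":[-0.165,0,0.269],"dr":[0,5,0],"hand":0.3},{"linear":[-0.165,0,0.269],"dr":[0,5,0],"hand":0.3},{"linear":[-0.165,0,0.269],"dr":[0,5,0],"hand":0.3},{"linear":[-0.165,0,0.269],"dr":[0,5,0],"hand":0.3},{"linear":[-0.165,0,0.269],"dr":[0,5,0],"hand":0.3},{"linear":[-0.165,0,0.269],"dr":[0,5,0],"hand":0.3},{"linear":[-0.165,0,0.269],"dr":[0,5,0],"hand":0.3},{"linear":[-0.165,0,0.269],"dr":[0,5,0],"hand":0.3}]'
python3 -m crank '[{"linear":[0,0.02,0],"dr":[0,0,0],"hand":0.3},{"linear":[0,0.05,0],"dr":[0,0,0],"hand":0.3},{"linear":[0,0.05,0],"dr":[0,0,0],"hand":0.3},{"linear":[0,0.05,0],"dr":[0,0,0],"hand":0.3},{"linear":[0,0.05,0],"dr":[0,0,0],"hand":0.3}]'
python3 -c "
from h import *
go([.502,.323,.0185],59)"
```

```text
t 11.9 tcp [0.5289 0.0055 0.1604] jawyaw 64.2 w 1.0 F [-0.1 -0.1  0.1] q [-0.32  0.29  0.23  1.96 -0.08  0.89  1.08]
linear [-0.1623  0.0304  0.2742] dr y 5.2 tilt axes [-0. -1. -0.]
t: 12.73
eef_pos: [0.4966, 0.3213, 0.1604]
tool_rot: [-0.682, 0.682, -0.187, 0.186]
contact_force: [0.6, -1.6, -0.6]
gripper_width: 0.655
t: 13.15
eef_pos: [0.4983, 0.3186, 0.1118]
tool_rot: [0.682, -0.682, 0.188, -0.188]
contact_force: [-0.1, 0.1, 1.5]
gripper_width: 0.65
t 13.15 tcp [0.4983 0.3186 0.1118] jawyaw 59.1 w 0.65 F [-0.1  0.1  1.5] q [-0.77  0.45  0.12  1.86 -0.07  0.84  0.42]
linear [0.0009 0.0933 0.0056] dr y 0.1 tilt axes [ 0.001 -1.     0.   ]
```

```bash
python3 -m crank '[{"linear":[0.001,0,0.006],"dr":[0,0,0],"hand":0.3},{"linear":[0.001,0.03,0.006],"dr":[0,0,0],"hand":0.3},{"linear":[0.001,0.05,0.006],"dr":[0,0,0],"hand":0.3},{"linear":[0.001,0.07,0.006],"dr":[0,0,0],"hand":0.3},{"linear":[0.001,0.08,0.006],"dr":[0,0,0],"hand":0.3},{"linear":[0.001,0.092,0.006],"dr":[0,0,0],"hand":0.3},{"linear":[0.001,0.092,0.006],"dr":[0,0,0],"hand":0.3},{"linear":[0.001,0.092,0.006],"dr":[0,0,0],"hand":0.3}]'
python3 -m crank '[{"linear":[0,0,0],"dr":[0,0,0],"hand":-1},{"linear":[0,0,0],"dr":[0,0,0],"hand":-1},{"linear":[0,0,0],"dr":[0,0,0],"hand":-1},{"linear":[0,0,0],"dr":[0,0,0],"hand":-1},{"linear":[0,0,0],"dr":[0,0,0],"hand":-1},{"linear":[0,0,0],"dr":[0,0,0],"hand":-1},{"linear":[0,0,0],"dr":[0,0,0],"hand":-1}]' 30
```

```text
t: 13.82
eef_pos: [0.5017, 0.3244, 0.0191]
tool_rot: [0.682, -0.682, 0.188, -0.188]
contact_force: [-0.2, 0.3, 0.8]
gripper_width: 0.651
t: 14.4
eef_pos: [0.5021, 0.3248, 0.0198]
tool_rot: [0.682, -0.681, 0.187, -0.188]
contact_force: [-0.5, -1.1, 6.6]
gripper_width: 0.274
```

```bash
python3 -m crank '[{"linear":[0,0,0],"dr":[0,0,0],"hand":-1},{"linear":[0,0,0],"dr":[0,0,0],"hand":-1},{"linear":[0,-0.02,0],"dr":[0,0,0],"hand":-1},{"linear":[0,-0.05,0],"dr":[0,0,0],"hand":-1},{"linear":[0,-0.08,0],"dr":[0,0,0],"hand":-1},{"linear":[0,-0.11,0],"dr":[0,0,0],"hand":-1},{"linear":[0,-0.15,0],"dr":[0,0,0],"hand":-1},{"linear":[0,-0.15,0],"dr":[0,0,0],"hand":-1},{"linear":[0,-0.15,0],"dr":[0,0,0],"hand":-1},{"linear":[0,-0.15,0],"dr":[0,0,0],"hand":-1}]' 80
python3 -c "
from h import *
go([.526,-.371,.17],110)"
```

```text
t: 15.23
eef_pos: [0.5007, 0.3238, 0.1681]
tool_rot: [-0.682, 0.682, -0.188, 0.187]
contact_force: [-1.0, 0.2, -1.9]
gripper_width: 0.268
t 15.23 tcp [0.5007 0.3238 0.1681] jawyaw 59.2 w 0.268 F [-1.   0.2 -1.9] q [-0.78  0.39  0.13  1.8  -0.06  0.96  0.41]
linear [ 0.3772 -0.0016 -0.5841] dr y -50.8 tilt axes [-0.    -1.    -0.001]
```

```bash
python3 -m crank '[{"linear":[0.19,0,-0.29],"dr":[0,-51,0],"hand":-1},{"linear":[0.19,0,-0.29],"dr":[0,-51,0],"hand":-1},{"linear":[0.19,0,-0.29],"dr":[0,-51,0],"hand":-1},{"linear":[0.19,0,-0.29],"dr":[0,-51,0],"hand":-1},{"linear":[0.19,0,-0.29],"dr":[0,-51,0],"hand":-1},{"linear":[0.19,0,-0.29],"dr":[0,-51,0],"hand":-1},{"linear":[0.19,0,-0.29],"dr":[0,-51,0],"hand":-1},{"linear":[0.19,0,-0.29],"dr":[0,-51,0],"hand":-1},{"linear":[0.19,0,-0.29],"dr":[0,-51,0],"hand":-1},{"linear":[0.19,0,-0.29],"dr":[0,-51,0],"hand":-1}]'
python3 -c "
from h import *
go([.526,-.371,.17],110)"
```

```text
t: 16.07
eef_pos: [0.5142, -0.0301, 0.1669]
tool_rot: [-0.696, 0.698, 0.119, -0.122]
contact_force: [-0.5, -0.6, -1.2]
gripper_width: 0.266
t 16.07 tcp [ 0.5142 -0.0301  0.1669] jawyaw 109.7 w 0.266 F [-0.5 -0.6 -1.2] q [-0.16  0.26  0.11  1.98 -0.03  0.9   1.88]
linear [-0.1036 -0.002  -0.325 ] dr y -0.3 tilt axes [-0.005 -1.    -0.002]
```

```bash
python3 -m crank '[{"linear":[-0.104,0,-0.325],"dr":[0,0,0],"hand":-1},{"linear":[-0.104,0,-0.325],"dr":[0,0,0],"hand":-1},{"linear":[-0.104,0,-0.325],"dr":[0,0,0],"hand":-1},{"linear":[-0.104,0,-0.325],"dr":[0,0,0],"hand":-1},{"linear":[-0.104,0,-0.325],"dr":[0,0,0],"hand":-1},{"linear":[-0.104,0,-0.325],"dr":[0,0,0],"hand":-1},{"linear":[-0.104,0,-0.325],"dr":[0,0,0],"hand":-1},{"linear":[-0.104,0,-0.325],"dr":[0,0,0],"hand":-1},{"linear":[-0.104,0,-0.325],"dr":[0,0,0],"hand":-1},{"linear":[-0.104,0,-0.325],"dr":[0,0,0],"hand":-1}]'
python3 -m crank '[{"linear":[0,0,0],"dr":[0,0,0],"hand":-1},{"linear":[0,0,0],"dr":[0,0,0],"hand":-1}]'
python3 - <<'E'
from h import *
go([.526,-.371,.10],110)
a=bot.read_camera("top");b=bot.read_camera("side")
f=lambda x:cv2.resize(x,(400,400),interpolation=2)
cv2.imwrite("pics/c6.png",np.hstack([f(a[155:255,360:460]),f(b[180:300,340:460])]))
for s in bot.place_of("side","socket")[:2]: print(s["xy"],ray("side",s["xy"],.07))
p,R,_=pose(); print("plug underside px if z-.009:",proj("side",p-[0,0,.0088]),"top",proj("top",p+[0,0,.053]),"sock",proj("side",[.526,-.371,.07]))
E
```

```text
t: 16.9
eef_pos: [0.5284, -0.3672, 0.1663]
tool_rot: [-0.696, 0.697, 0.12, -0.123]
contact_force: [-0.3, 0.3, -1.3]
gripper_width: 0.265
t: 17.07
eef_pos: [0.5308, -0.3608, 0.1671]
tool_rot: [0.697, -0.695, -0.124, 0.125]
contact_force: [0.1, -1.1, -2.3]
gripper_width: 0.263
t 17.07 tcp [ 0.5308 -0.3608  0.1671] jawyaw 110.3 w 0.263 F [ 0.1 -1.1 -2.3] q [ 0.33  0.47  0.23  1.69 -0.12  1.    2.53]
linear [-0.008   0.0671 -0.0081] dr y 0.3 tilt axes [-0.001 -1.     0.003]
[397.7, 247.7] [ 0.521922   -0.37331577  0.07      ]
[237.9, 172.2] [0.43783538 0.22788885 0.07      ]
plug underside px if z-.009: [400.47257705 218.11178745] top [418.53726906 191.69808793] sock [397.88134    246.51785986]
```

View pics/c6.png

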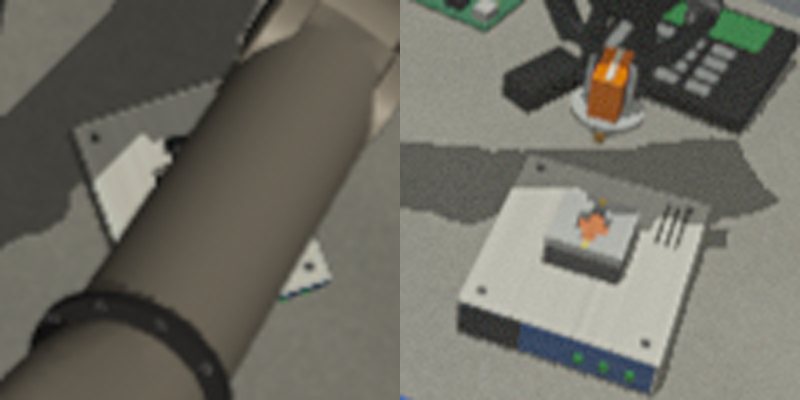

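The side view shows the plug held upright above the socket (collar centre near side (402.5,212)), with the keyhole at (398,246.6), where (0.526,-0.371) projects. Next I compute the plug's offset in the hand and the remaining shift.

```bash
python3 - <<'E'
from h import *
p,R,_=pose(); print("collar top",proj("side",p+[0,0,.0153]))
print("px per 5mm tool x", proj("side",p+R.apply([.005,0,0]))-proj("side",p))
go([.526,-.371,.10],110)
E
python3 -m crank '[{"linear":[-0.008,0,-0.008],"dr":[0,0,0],"hand":-1},{"linear":[-0.008,0.03,-0.008],"dr":[0,0,0],"hand":-1},{"linear":[-0.008,0.06,-0.008],"dr":[0,0,0],"hand":-1},{"linear":[-0.008,0.077,-0.008],"dr":[0,0,0],"hand":-1},{"linear":[-0.008,0.077,-0.008],"dr":[0,0,0],"hand":-1},{"linear":[-0.008,0.077,-0.008],"dr":[0,0,0],"hand":-1},{"linear":[-0.008,0.077,-0.008],"dr":[0,0,0],"hand":-1}]'
python3 - <<'E'
from h import *
go([.526,-.371,.0788],110)
b=bot.read_camera("side")
cv2.imwrite("pics/c7.png",cv2.resize(b[190:280,350:440],(540,540),interpolation=2))
E
```

```text
collar top [401.75456432 210.74302949]
px per 5mm tool x [ 0.50369851 -1.12352839]
t 17.22 tcp [ 0.5314 -0.3611  0.1683] jawyaw 110.4 w 0.267 F [ 0.2  0.7 -1.4] q [ 0.33  0.47  0.23  1.69 -0.12  1.    2.53]
linear [-0.0085  0.0683 -0.0075] dr y 0.4 tilt axes [-0.    -1.     0.001]
t: 17.8
eef_pos: [0.527, -0.3743, 0.0932]
tool_rot: [-0.696, 0.697, 0.125, -0.124]
contact_force: [0.7, 0.6, -1.7]
gripper_width: 0.268
t 17.8 tcp [ 0.527  -0.3743  0.0932] jawyaw 110.2 w 0.268 F [ 0.7  0.6 -1.7] q [ 0.37  0.56  0.22  1.74 -0.15  0.86  2.57]
linear [0.0002 0.0144 0.0034] dr y 0.2 tilt axes [ 0.001 -1.    -0.002]
```

View pics/c7.png

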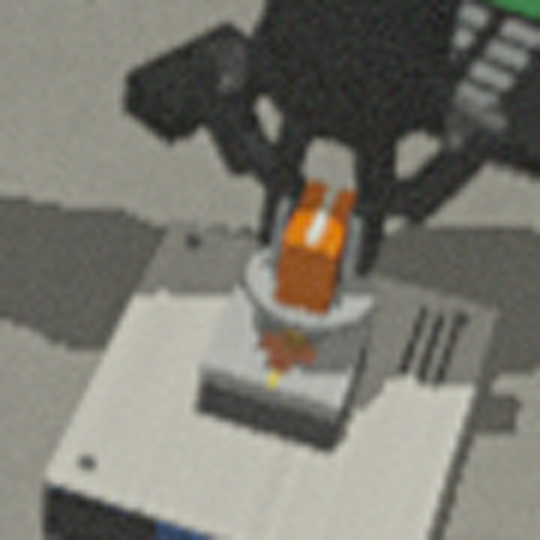

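The plug is just above the tower, centred on the slot and aligned with it (front yellow mark at crop (273,378)). I correct 3 mm and descend gently.

```bash
python3 -m crank '[{"linear":[0,0,0.003],"dr":[0,0,0],"hand":-1},{"linear":[0,0.005,0.003],"dr":[0,0,0],"hand":-1},{"linear":[0,0.009,0.003],"dr":[0,0,0],"hand":-1},{"linear":[0,0.013,0.003],"dr":[0,0,0],"hand":-1},{"linear":[0,0.016,0.003],"dr":[0,0,0],"hand":-1},{"linear":[0,0.018,0.003],"dr":[0,0,0],"hand":-1},{"linear":[0,0.018,0.003],"dr":[0,0,0],"hand":-1}]'
python3 -m crank '[{"linear":[0,0.002,0],"dr":[0,0,0],"hand":-1},{"linear":[0,0.004,0],"dr":[0,0,0],"hand":-1},{"linear":[0,0.004,0],"dr":[0,0,0],"hand":-1}]'
python3 -c "
from h import *
go([.526,-.371,.0668],110)"
```

```text
t: 18.43
eef_pos: [0.5248, -0.3703, 0.0729]
tool_rot: [0.696, -0.696, -0.124, 0.125]
contact_force: [-0.8, 0.6, -2.5]
gripper_width: 0.268
t: 18.68
eef_pos: [0.525, -0.3705, 0.0693]
tool_rot: [0.696, -0.696, -0.124, 0.124]
contact_force: [-0.8, 0.1, -2.0]
gripper_width: 0.263
t 18.68 tcp [ 0.525  -0.3705  0.0693] jawyaw 110.2 w 0.263 F [-0.8  0.1 -2. ] q [ 0.37  0.58  0.21  1.76 -0.16  0.82  2.57]
linear [ 0.0007  0.0025 -0.0008] dr y 0.2 tilt axes [-0. -1.  0.]
```

No contact at origin ≈ 0.060, so the lugs are in the slot. I press on with full grip, in steps.

```bash
python3 -m crank '[{"linear":[0,0.001,0],"dr":[0,0,0],"hand":-1},{"linear":[0,0.003,0],"dr":[0,0,0],"hand":-1},{"linear":[0,0.003,0],"dr":[0,0,0],"hand":-1},{"linear":[0,0.003,0],"dr":[0,0,0],"hand":-1}]' 120
python3 -m crank '[{"linear":[0,0.002,0],"dr":[0,0,0],"hand":-1},{"linear":[0,0.002,0],"dr":[0,0,0],"hand":-1},{"linear":[0,0.002,0],"dr":[0,0,0],"hand":-1}]'
python3 -m crank '[{"linear":[0,0.002,0],"dr":[0,0,0],"hand":-1},{"linear":[0,0.002,0],"dr":[0,0,0],"hand":-1},{"linear":[0,0.002,0],"dr":[0,0,0],"hand":-1}]'
python3 -m crank '[{"linear":[0,0.002,0],"dr":[0,0,0],"hand":-1},{"linear":[0,0.002,0],"dr":[0,0,0],"hand":-1},{"linear":[0,0.002,0],"dr":[0,0,0],"hand":-1}]'
```

```text
t: 19.02
eef_pos: [0.5255, -0.3707, 0.067]
tool_rot: [-0.696, 0.696, 0.124, -0.124]
contact_force: [-0.8, 1.1, 1.3]
gripper_width: 0.264
t: 19.27
eef_pos: [0.5255, -0.3708, 0.065]
tool_rot: [-0.696, 0.696, 0.124, -0.124]
contact_force: [-1.0, -0.6, 2.9]
gripper_width: 0.256
t: 19.52
eef_pos: [0.5255, -0.3708, 0.0629]
tool_rot: [-0.696, 0.696, 0.124, -0.124]
contact_force: [-0.1, -0.6, 3.3]
gripper_width: 0.26
t: 19.77
eef_pos: [0.5255, -0.3708, 0.0612]
tool_rot: [-0.696, 0.696, 0.124, -0.124]
contact_force: [-0.4, 0.9, 5.5]
gripper_width: 0.259
```

```bash
python3 -m crank '[{"linear":[0,0.002,0],"dr":[0,0,0],"hand":-1},{"linear":[0,0.002,0],"dr":[0,0,0],"hand":-1},{"linear":[0,0.002,0],"dr":[0,0,0],"hand":-1}]'
python3 -m crank '[{"linear":[0,0.001,0],"dr":[0,0,0],"hand":-1},{"linear":[0,0.001,0],"dr":[0,0,0],"hand":-1},{"linear":[0,0.001,0],"dr":[0,0,0],"hand":-1}]'
```

```text
t: 20.02
eef_pos: [0.5255, -0.3708, 0.0611]
tool_rot: [-0.696, 0.696, 0.124, -0.124]
contact_force: [-5.3, 4.1, 21.0]
gripper_width: 0.266
t: 20.27
eef_pos: [0.5256, -0.3709, 0.0611]
tool_rot: [-0.696, 0.696, 0.125, -0.124]
contact_force: [-7.6, 6.4, 27.7]
gripper_width: 0.257
```

Flush: the TCP stops at 0.0611 and the force jumps to 28 N. I ease the press a little and twist clockwise (+ about the tool's y, which points down).

```bash
python3 -m crank '[{"linear":[0,-0.001,0],"dr":[0,5,0],"hand":-1},{"linear":[0,-0.001,0],"dr":[0,11,0],"hand":-1},{"linear":[0,-0.001,0],"dr":[0,17,0],"hand":-1},{"linear":[0,-0.001,0],"dr":[0,23,0],"hand":-1},{"linear":[0,-0.001,0],"dr":[0,29,0],"hand":-1},{"linear":[0,-0.001,0],"dr":[0,35,0],"hand":-1},{"linear":[0,-0.001,0],"dr":[0,40,0],"hand":-1},{"linear":[0,-0.001,0],"dr":[0,45,0],"hand":-1},{"linear":[0,-0.001,0],"dr":[0,45,0],"hand":-1}]' 120
python3 -c "
from h import *
go([.5255,-.3708,.0611],20);o=pose()[2];print(np.round(o['torque'],2))"
```

```text
t: 21.02
eef_pos: [0.5262, -0.3714, 0.0611]
tool_rot: [-0.69, 0.691, -0.152, 0.154]
contact_force: [-3.2, 2.6, 19.1]
gripper_width: 0.259
t 21.02 tcp [ 0.5262 -0.3714  0.0611] jawyaw 65.0 w 0.259 F [-3.2  2.6 19.1] q [ 0.23  0.62  0.41  1.77 -0.32  0.81  1.93]
linear [-0.0009  0.      0.0002] dr y 45.0 tilt axes [ 0.003 -1.    -0.   ]
[ 0.72  0.79 -0.05]
```

```bash
python3 -m crank '[{"linear":[0,0,0],"dr":[0,6,0],"hand":-1},{"linear":[0,0,0],"dr":[0,12,0],"hand":-1},{"linear":[0,0,0],"dr":[0,18,0],"hand":-1},{"linear":[0,0,0],"dr":[0,24,0],"hand":-1},{"linear":[0,0,0],"dr":[0,30,0],"hand":-1},{"linear":[0,0,0],"dr":[0,36,0],"hand":-1},{"linear":[0,0,0],"dr":[0,40,0],"hand":-1},{"linear":[0,0,0],"dr":[0,43,0],"hand":-1},{"linear":[0,0,0],"dr":[0,43,0],"hand":-1},{"linear":[0,0,0],"dr":[0,43,0],"hand":-1}]' 120
python3 - <<'E'
from h import *
go([.5255,-.3708,.0611],20);o=pose()[2];print(np.round(o['torque'],2))
a=bot.read_camera("top");b=bot.read_camera("side")
f=lambda x:cv2.resize(x,(400,400),interpolation=2)
cv2.imwrite("pics/c8.png",np.hstack([f(b[190:290,345:445]),f(b[150:270,240:360])]))
E
```

```text
t: 21.85
eef_pos: [0.5254, -0.3723, 0.0611]
tool_rot: [-0.587, 0.587, -0.394, 0.395]
contact_force: [-5.0, 1.0, 18.6]
gripper_width: 0.259
t 21.85 tcp [ 0.5254 -0.3723  0.0611] jawyaw 22.2 w 0.259 F [-5.   1.  18.6] q [ 0.1   0.67  0.6   1.78 -0.49  0.85  1.32]
linear [-0.0013  0.      0.0007] dr y 2.2 tilt axes [ 0.002 -1.     0.001]
[0.44 1.04 0.01]
```

View pics/c8.png

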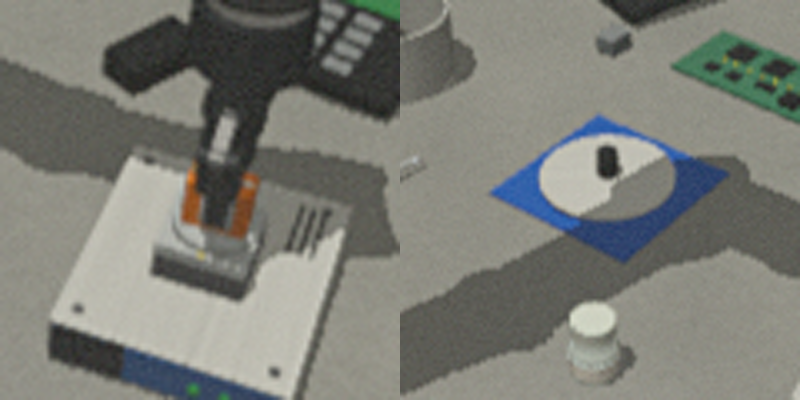

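The bar now lies across the slot, the collar sits on the tower and the lid is flat on the mat. I turn a few degrees more to feel the stop.

```bash
for i in 1; do python3 -m crank '[{"linear":[0,0,0],"dr":[0,4,0],"hand":-1},{"linear":[0,0,0],"dr":[0,4,0],"hand":-1},{"linear":[0,0,0],"dr":[0,4,0],"hand":-1},{"linear":[0,0,0],"dr":[0,4,0],"hand":-1}]' 120; python3 -c "
from h import *
go([.5255,-.3708,.0611],20);o=pose()[2];print(np.round(o['torque'],2))"; done
python3 -m crank '[{"linear":[0,0,0],"dr":[0,4,0],"hand":-1},{"linear":[0,0,0],"dr":[0,4,0],"hand":-1},{"linear":[0,0,0],"dr":[0,4,0],"hand":-1},{"linear":[0,0,0],"dr":[0,4,0],"hand":-1}]' 120; python3 -c "
from h import *
go([.5255,-.3708,.0611],20);o=pose()[2];print(np.round(o['torque'],2))"
```

```text
t: 22.28
eef_pos: [0.5253, -0.3723, 0.0611]
tool_rot: [-0.573, 0.573, -0.414, 0.415]
contact_force: [-5.1, 1.4, 19.7]
gripper_width: 0.257
t 22.28 tcp [ 0.5253 -0.3723  0.0611] jawyaw 18.2 w 0.257 F [-5.1  1.4 19.7] q [ 0.09  0.67  0.62  1.78 -0.5   0.85  1.26]
linear [-0.0014  0.      0.0007] dr y -1.8 tilt axes [ 0.002 -1.     0.001]
[0.37 1.05 0.28]
t: 22.62
eef_pos: [0.5253, -0.3724, 0.0611]
tool_rot: [-0.558, 0.559, -0.433, 0.435]
contact_force: [-5.5, 1.4, 19.3]
gripper_width: 0.262
t 22.62 tcp [ 0.5253 -0.3724  0.0611] jawyaw 14.3 w 0.262 F [-5.5  1.4 19.3] q [ 0.07  0.68  0.64  1.78 -0.52  0.85  1.21]
linear [-0.0015  0.      0.0006] dr y -5.7 tilt axes [ 0.002 -1.     0.001]
[0.31 1.11 0.78]
```

```bash
python3 -m crank '[{"linear":[0,0,0],"dr":[0,-1,0],"hand":-1},{"linear":[0,0,0],"dr":[0,-1,0],"hand":-1},{"linear":[0,0,0],"dr":[0,-1,0],"hand":-1},{"linear":[0,0,0],"dr":[0,-1,0],"hand":-1},{"linear":[0,0,0],"dr":[0,-1,0],"hand":-1},{"linear":[0,0,0],"dr":[0,-1,0],"hand":-1}]' 120; python3 -c "
from h import *
go([.5255,-.3708,.0611],20);o=pose()[2];print(np.round(o['torque'],2));bot.hand_in()"
```

```text
t: 23.12
eef_pos: [0.5252, -0.3724, 0.0611]
tool_rot: [-0.562, 0.562, -0.428, 0.43]
contact_force: [-5.3, 1.2, 18.8]
gripper_width: 0.257
t 23.12 tcp [ 0.5252 -0.3724  0.0611] jawyaw 15.3 w 0.257 F [-5.3  1.2 18.8] q [ 0.08  0.68  0.64  1.78 -0.51  0.85  1.22]
linear [-0.0014  0.      0.0007] dr y -4.7 tilt axes [ 0.002 -1.     0.001]
[0.31 1.07 0.83]
the job is handed in; nothing more can be done
```

I moved the lid to the large blue mat, then put the plug in the socket, pressed it flush and twisted it clockwise to the stop. I handed the job in at t = 23.1 s, with the arm still gripping and pressing; the hand-in gave no verdict.

- **Lid:** the pictures show it flat and right way up on the mat, released close to the mat's measured centre.
- **Press:** the TCP stopped at 0.0611 m, about 0.3 mm from where I had worked out flush would be. The hand was still pressing with about 19 N.
- **Twist:** the hand turned about 95° in all. The moment about the vertical rose from 0.0 to 0.8 N m over the last few degrees, which I take to be the stop. Joint values can't be read directly, so the depth and twist come only from pose and force.
- **Grip:** set to 120 N, with an opening of 0.257 that fits the 24 mm bar.

**Checks that disagreed:**
- **First lid grasp:** it closed on nothing. Touch and picture both showed the real finger tips about 22 mm above the reported TCP, so I corrected every later height for that.
- **Sideways force:** about 5 N remained at the end, with the TCP about 1.5 mm from my socket estimate, inside the 5 mm allowed.

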